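# Clamp a tube rack on the mixer to a firm, set tension

### The arm

A 6-joint arm with a two-finger parallel gripper is mounted at the origin on the work surface. World frame = base frame: x ahead of the robot, y to its left, z up, the work surface at z = 0. Lengths are in mm, angles in rad, forces in N, time in s.
With the tool pointing down it reaches from about 325 to 750 mm from the base axis. Payload 7.6 kg.
Tool frame: the origin (TCP) lies midway between the tips of the shut fingers; the grasp point (between the pads) lies 19 mm behind it; z points along the fingers, y is the line along which they close (so a half turn about z gives the same grasp; the last joint's range is limited). The gripper opens to 85 mm and grips with 20 to 120 N. Pads are 22 mm wide; open, the fingers measure 114 mm over their backs; the gripper's body (76 mm by 85 mm) begins 54 mm behind the grasp point. The pads swing forward as they close: fully open they stand 13 mm farther back than shut.
Start: joints at [-1.326, 0.052, 1.401, -0, 1.689, -0.07], TCP at [162.579, -499.213, 231.323] pointing down, gripper open.
Joint ranges: [-2.9, 2.9], [-0.91, 2.17], [0.12, 2.37], [-1.06, 4.2], [0.26, 2.73], [-2.93, 2.93]. Speed limits (rad/s): [2.57, 2.57, 3.01, 3.14, 3.14, 3.14].

### API

Orientations are given as a 3x3 rotation matrix whose columns are the frame's x, y, z axes.
In Python, from cell import * gives the robot as it stands. Calls block until the motion is done:
- move_ptp(position, orientation): joint-space move of the TCP to a pose.
- move_l(position, rotation=None, velocity=150): straight line of the TCP; rotation=None keeps the orientation; velocity is the mean speed in mm/s.
- movej(angles): joint-space move.
- set_gripper(opening, squeeze=None): opening from 0.0 (shut) to 1.0 (fully open); squeeze is the grip in N (None keeps the last); returns when the fingers have stopped.
- dwell(seconds).
- ik(position, orientation): joint angles nearest the present ones, or None.
- grab_frame(name): name is "side" or "top" or "wrist"; returns a dict with "img" (480x640x3 uint8, red, green, blue), "range_z" (480x640 float32, mm along the optical axis (not along the pixel's ray), 0 where there is no reading), "vertical_fov" (degrees; the focal length in pixels is half the picture's height over the tangent of half this angle, whatever the lens; pixels are square), "cx", "cy" (the principal point, pixels), "k1" (the pictures are not rectified: a ray, as slopes to the right and down, at radius r is drawn at 1 + k1 r^2 times it, then the intrinsics apply), "R" (3x3) and "t" (3): a world point X has camera coordinates R X + t; the wrist camera has in their place "hand_eye" (4x4, takes a point from camera to tool coordinates, whose origin is the TCP and whose axes are the flange's). Camera axes: x right, y down, z forward; pixel columns grow to the right and rows downward; lengths in mm; the calibration is good to about 2 mm. A picture is of the moment at which its call begins: read the wrist's pose just before it.
A pose or a line that the arm cannot do raises MotionError and nothing moves.
- finish_job(): hands the job in; it is judged then, once.
Readings, each from a call of its own:
- read_time_s(): time.
- read_q(): joint angles.
- read_joint_vel(): joint speeds.
- read_tau(): joint torques, N m.
- read_eef_pos(): TCP position.
- read_tcp_rot(): TCP orientation.
- read_contact_force(): force on the tool from outside, world axes, zero at the start.
- read_torque(): the same for the moment, N m.
- read_gripper_width(): opening from 0.0 (shut) to 1.0 (fully open).
- read_finger_force(): force on a finger pad.
Only numpy, scipy, OpenCV 4.12 (cv2) and the standard library are available. Lean on these libraries where they do the work, as an engineer would, in place of code of your own. Each camera call takes 0.05 s, during which the arm holds its last target. There are 200 camera calls.

### The job

Put the small two-row tube rack on the mixer's platform, lengthwise between the fence and the jaw, and let go of it. Then wind the tension wheel clockwise (seen from above) by its crank until the jaw has pushed the rack home against the fence and the crank has gone firm, about 4 to 5 N stiffer at the knob than while it ran free, and no further, as overwinding cracks the rack. Let go of the crank, with the rack clamped, and leave everything else where it is.

Things in the scene. Friction and masses are not known exactly. Their poses are not given: they have to be found in the camera images.
- rack: the small orange tube rack with two rows of five places (some with white-capped tubes): 56 mm wide (its x), 110 mm long (its y), 50 mm high, caps 7 mm more; about 0.25 kg; origin at the centre of its underside; the same either way round. Lift it by its long sides.
- mixer: white clamp mixer, fixed; origin on the bench, z up. Base 150 mm (x) by 340 mm (y -180 to 160). Rubber platform: top at z 50, x -55 to 55, y -165 to 0. At its -y end a fence 90 mm wide, 45 mm above the platform, face at y -150. The jaw comes from +y. At the +y end a housing 130 x 112 mm, 102 mm tall, centred at y 96, carries the tension wheel.
- home (a point): on the platform's top: where the middle of the rack's underside is when the rack is home against the fence (x 0, y -95, z 50 mm of the mixer), rack's length along the mixer's y. Put the rack down with about 6 mm to spare from the fence; winding pushes it home. At the start a rack that is home has 11 to 24 mm of room to the jaw's pad.
- jaw: aluminium jaw block 74 x 24 x 34 mm, origin at its centre; 7 mm to the mixer's -y per radian of wheel. Its sprung rubber pad (12 N/mm) is on a foot screwed out by an unknown amount, face 30 to 36 mm to -y of the origin, so where the clamp goes firm is found only by feel. Its push on the rack must end at 14 to 40 N; 52 N cracks the rack.
- wheel_hub (a point): centre of the tension wheel's top face, 115 mm above the bench: flat disc 114 mm across, vertical axis, hub nut 3 mm proud. Clockwise from above closes the jaw (1.9 to 4 rad to firm); friction holds it. Force along the circle at the knob: 7 N running free (1 to 3 N less in pauses), then it rises 1.9 N per mm of pad travel: 2.5 N over free running is just enough, 4 to 5 right, 6 the most, 8 cracks the rack.
- crank_mid (a point): middle of the crank knob: an upright black knob 20 mm across, 44 mm tall, on the wheel's disc, 45 mm from the wheel's axis, free to spin on its pin. This point is 139 mm above the bench, 20 mm below the knob's top and 24 mm above the disc's face.
- long_rack: bystander: the longer orange rack, 74 x 165 x 62 mm, three rows; origin at the centre of its underside
- reagent: bystander: amber bottle, 60 mm across, 120 mm tall
- stain: bystander: white bottle, 48 mm across, 90 mm tall
- beaker: bystander: clear plastic cup, 68 mm across, 80 mm tall
- slide_box: bystander: grey flat box 85 x 100 x 28 mm
- marker: bystander: black marker pen, 12 mm thick, 132 mm long, lying
- jar: bystander: white jar, 60 mm across, 60 mm tall
Not all that is in view belongs to the job. What is shaped like the rack but blue or yellow is not meant.

How it is judged (in metres and radians):
On the way, in this order (a step that is already met when the one before it is completed fails the run):
1. the rack stands on the platform between fence and jaw, let go, not yet clamped (x of rack in the frame of mixer between -0.012 and 0.012 m and angle between rack's own z axis and vertical below 0.06 rad and angle between the y axis of rack and the y axis of mixer, either way round below 0.12 rad and z of rack in the frame of mixer between 0.045 and 0.055 m and y of rack in the frame of mixer between -0.099 and -0.07 m and contact force between rack and the fingers below 0.1 N and contact force between jaw and rack below 5 N), for 0.2 s.
2. the jaw presses the rack against the fence firmly (14 to 40 N) (contact force between jaw and rack between 14 and 40 N), for 0.2 s.
At the end, for the whole second after the job is handed in: The rack stands upright on the platform (tilt below 0.06 rad), lengthwise (within 0.12 rad), within 12 mm of the platform's middle line and within 4 mm of home against the fence, at rest, and the jaw presses on it with 14 to 40 N (all of step 2 and x of rack in the frame of mixer between -0.012 and 0.012 m and angle between rack's own z axis and vertical below 0.06 rad and angle between the y axis of rack and the y axis of mixer, either way round below 0.12 rad and z of rack in the frame of mixer between 0.045 and 0.055 m and y of rack in the frame of mixer between -0.099 and -0.091 m and linear speed of rack below 0.01 m/s); the robot touches nothing.
It fails at once if the jaw squeezes the rack with more than 52 N (rack cracked) (contact force between jaw and rack above 52 N).
It fails at once if a bystander is moved by more than 30 mm (distance of any of long_rack, reagent, stain, beaker, slide_box, marker, jar from where it was at the start of the episode above 0.03 m).
It also fails if it takes over 61 s, if anything falls off the work surface, if the arm or the gripper's body presses on something with over 40 N, if the wrist force passes 120 N, or if a joint passes its speed limit or range.

## Working session

There is one attempt and no reset: what is moved stays moved. The work goes in short steps, each a Python script; the robot and the scene stay as the last script left them, time stands still between calls to the robot, and variables do not carry over. Pictures are saved under pics/ and viewed, at most 10 in all, crops included, and the job is handed in when it is done.

```bash
mkdir -p pics; ls; cat > h.py <<'E'
from cell import *
import numpy as np, cv2
def K(f):
    fl=240/np.tan(np.radians(f["vertical_fov"])/2); return np.array([[fl,0,f["cx"]],[0,fl,f["cy"]],[0,0,1.]])
def rays(f,px):
    # undistort: drawn = ray*(1+k1 r^2)
    return cv2.undistortPoints(np.float64(px).reshape(-1,1,2),K(f),np.array([f["k1"],0,0,0.])).reshape(-1,2)
def cam(f,pose=None):
    if "R" in f: R=np.array(f["R"]);t=np.array(f["t"]); return R.T,-R.T@t
    H=np.array(f["hand_eye"]); p,Rt=pose; return Rt@H[:3,:3],Rt@H[:3,3]+p
def onplane(f,px,z,pose=None):
    R,c=cam(f,pose); r=rays(f,px); d=np.c_[r,np.ones(len(r))]@R.T
    return c+d*((z-c[2])/d[:,2])[:,None]
def cloud(f,pose=None):
    R,c=cam(f,pose); v,u=np.mgrid[:480,:640]; r=rays(f,np.c_[u.ravel(),v.ravel()])
    z=f["range_z"].ravel(); P=(np.c_[r,np.ones(len(r))]*z[:,None])@R.T+c; P[z==0]=np.nan
    return P.reshape(480,640,3)
def pose(): return np.array(read_eef_pos()),np.array(read_tcp_rot())
def save(n,im): cv2.imwrite("pics/"+n,cv2.cvtColor(im,cv2.COLOR_RGB2BGR))
E
python3 - <<'E'
from h import *
import pickle
for n in ("top","side"):
    f=grab_frame(n); pickle.dump(f,open(n+".pkl","wb")); save(n+".png",f["img"]); print(n,cam(f)[1],f["k1"],f["vertical_fov"])
print(read_time_s())
E
```

```text
pics
top [ 493.58149152 -138.48854852 1200.36081795] -0.08857837460012498 57.95448942825947
side [1050.99325635 -889.69430207  931.59212432] -0.09849297223275749 52.559858291558996
0.1
```

View pics/top.png

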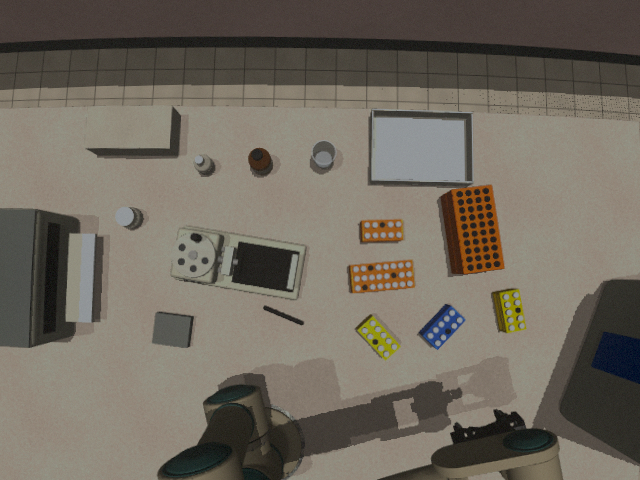

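View pics/side.png

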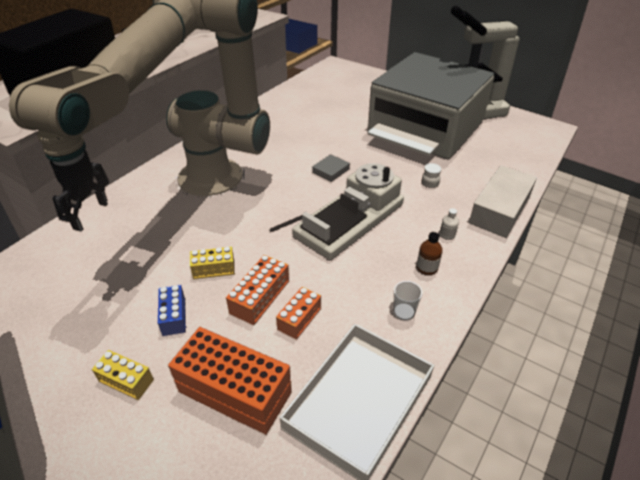

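The top view shows five candidates: the small orange 2x5 rack at (382,231), the orange three-row rack at (382,276), the big orange block at (473,230), yellow racks at (378,336) and (511,311), and a blue one at (443,327). Only the one at (382,231) fits, being orange with two rows. The mixer runs from the wheel at (195,255) to the fence at (293,268). I'll confirm both in one enlarged crop and measure them.

```bash
python3 - <<'E'
from h import *
import pickle
f=pickle.load(open("top.pkl","rb")); P=cloud(f); im=f["img"]
a=cv2.resize(im[215:310,160:320],None,fx=4.5,fy=4.5,interpolation=cv2.INTER_CUBIC)[:,:480]
a=cv2.resize(im[220:310,160:310],(750,450),interpolation=cv2.INTER_CUBIC)
b=cv2.resize(im[210:255,350:415],(216,150),interpolation=cv2.INTER_CUBIC)
out=np.zeros((600,750,3),np.uint8); out[:450]=a; out[450:,:216]=b; 
s=pickle.load(open("side.pkl","rb")); c=cv2.resize(s["img"][155:210,340:410],(190,150),interpolation=cv2.INTER_CUBIC); out[450:,220:410]=c
d=cv2.resize(s["img"][280:340,270:330],(150,150),interpolation=cv2.INTER_CUBIC); out[450:,420:570]=d
save("crop.png",out)
# rack
hsv=cv2.cvtColor(im,cv2.COLOR_RGB2HSV); 
Z=P[...,2]
x0,y0=352,212; sub=Z[y0:252,x0:412]
m=(sub>40)&(sub<65)
xy=P[y0:252,x0:412][m]; r=cv2.minAreaRect(np.float32(xy[:,:2])); print("rack",r,np.median(xy[:,2]),cv2.boxPoints(r))
# mixer heights map
def cl(lo,hi):
    M=np.zeros(Z.shape,bool); M[220:310,160:312]=True
    M&=(Z>lo)&(Z<hi); q=P[M]; v,u=np.nonzero(M); return q,u,v
for nm,lo,hi in (("disc",108,122),("knob",140,175),("housing",96,106),("fence",85,100),("plat",42,58),("jaw",62,95),("all",15,200)):
    q,u,v=cl(lo,hi)
    if len(q): print(nm,len(q),np.median(q[:,2]),u.min(),u.max(),v.min(),v.max(),cv2.minAreaRect(np.float32(q[:,:2])))
for nm,px,z in (("wheel",(195,255),115),):
    print(nm,onplane(f,[px],z))
E
```

```text
rack ((595.4823608398438, -309.3102722167969), (53.9564208984375, 108.1907730102539), 1.368499994277954) 52.12241401004485 [[ 567.2199  -255.87462]
 [ 569.8038  -364.03455]
 [ 623.7448  -362.7459 ]
 [ 621.16095 -254.586  ]]
disc 1471 116.75048430509923 171 215 232 276 ((517.3724975585938, 177.3001708984375), (112.83491516113281, 110.51976013183594), 85.36829376220703)
knob 55 159.631487854964 191 199 234 240 ((559.301513671875, 160.7388153076172), (14.776761054992676, 17.67780303955078), 5.120405197143555)
housing 670 101.49728855048784 170 297 228 288 ((502.9591064453125, 73.95811462402344), (317.0615539550781, 128.2190399169922), 82.20584106445312)
fence 773 92.93504378473608 170 298 228 288 ((499.7834167480469, 75.05815124511719), (319.2364807128906, 132.5740203857422), 81.55314636230469)
plat 2425 51.434105020853394 186 304 227 296 ((502.6497802734375, 66.01066589355469), (326.3909912109375, 145.63430786132812), 82.31334686279297)
jaw 750 89.06306080912839 179 298 230 288 ((500.502685546875, 62.87187194824219), (296.3311462402344, 133.21286010742188), 82.88035583496094)
all 7185 53.399076759968466 170 306 226 309 ((483.56915283203125, 73.55343627929688), (339.4000244140625, 189.5740966796875), 81.78794860839844)
wheel [[516.26644768 170.52762919 115.        ]]
```

View pics/crop.png

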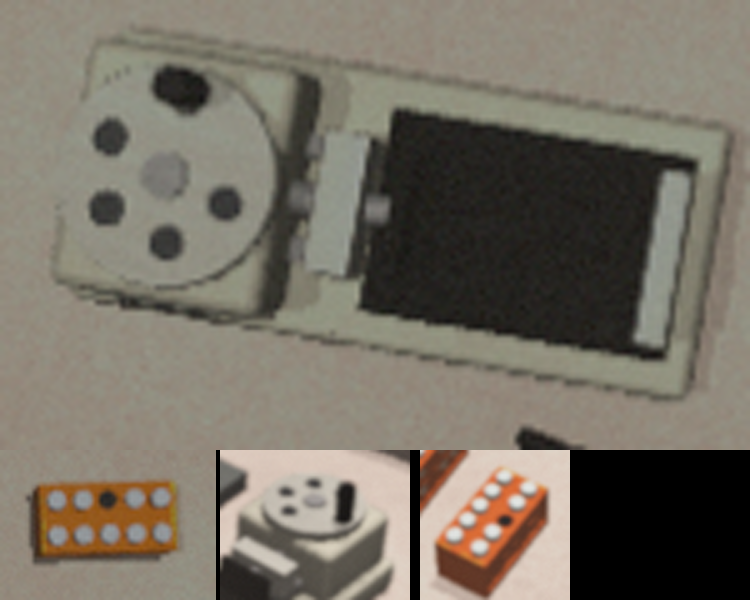

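The crop confirms the rack: orange, two rows of five, one of the places empty. The upright knob is at about crop pixel (180,88), on the wheel's far side. Rack sizes and heights agree with the cloud (54x108 mm, z 52). Next is a close look at the mixer and rack with the wrist camera.

```bash
cat >> h.py <<'E'
def down(yaw): c,s=np.cos(yaw),np.sin(yaw); return np.array([[c,s,0],[s,-c,0],[0,0,-1.]])
E
python3 - <<'E'
from h import *
import pickle
print(read_tcp_rot())
f=grab_frame("wrist"); print(np.array(f["hand_eye"]).round(3).tolist(), f["vertical_fov"])
for nm,p,yaw in (("w_rack",(595,-309,300),np.pi/2),("w_mix",(500,-20,330),0.),("w_hub",(510,140,330),0.)):
    best=None
    for y in (yaw,yaw+np.pi):
        q=ik(p,down(y)); print(nm,y,None if q is None else np.round(q,2))
        if q is not None and (best is None or abs(q[5])<abs(best[0])): best=(q[5],y)
    move_ptp(p,down(best[1])); dwell(.2)
    ps=pose(); f=grab_frame("wrist"); f["pose"]=ps; pickle.dump(f,open(nm+".pkl","wb")); save(nm+".png",f["img"])
a=[cv2.imread(f"pics/{n}.png") for n in ("w_rack","w_mix","w_hub")]
cv2.imwrite("pics/w3.png",np.hstack([cv2.resize(x,(266,200),interpolation=cv2.INTER_AREA) for x in a]))
print(read_time_s())
E
```

```text
[[ 9.50844556e-01  3.09668380e-01 -3.51946701e-04]
 [ 3.09668566e-01 -9.50843561e-01  1.37924008e-03]
 [ 9.24607879e-05 -1.42042976e-03 -9.99998987e-01]]
[[0.0, -0.961, -0.277, 71.005], [1.0, 0.0, -0.0, 0.033], [0.0, -0.277, 0.961, -143.3], [0.0, 0.0, 0.0, 1.0]] 66.79302078601646
w_rack 1.5707963267948966 [-0.53  0.49  0.75 -0.    1.9  -0.53]
w_rack 4.71238898038469 [-0.53  0.49  0.75 -0.    1.9   2.61]
w_mix 0.0 [-0.11 -0.02  1.28 -0.    1.88  1.46]
w_mix 3.141592653589793 [-0.11 -0.02  1.28 -0.    1.88 -1.68]
w_hub 0.0 [ 0.2   0.06  1.19 -0.    1.88  1.77]
w_hub 3.141592653589793 [ 0.2   0.06  1.19 -0.    1.88 -1.37]
6.775
```

View pics/w3.png

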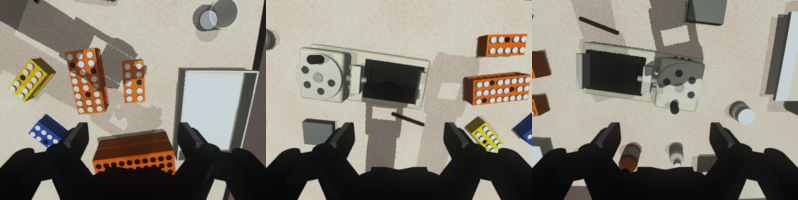

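The three wrist views show the rack at left (tile pixel 133,80), the mixer whole in the middle (wheel 322,75; platform 395,80), and the wheel with the knob (tile 675,105) at right. Next I measure the mixer's frame from these clouds.

```bash
python3 - <<'E'
from h import *
import pickle
def rect(q): 
    (c,s,a)=cv2.minAreaRect(np.float32(q[:,:2])); return np.round(c,1),np.round(s,1),round(a,2),len(q)
def near(Q,c,r): return Q[np.linalg.norm(Q[:,:2]-c,axis=1)<r]
for n in ("top","w_rack","w_mix","w_hub"):
    f=pickle.load(open(n+".pkl","rb")); P=cloud(f,f.get("pose")); Q=P.reshape(-1,3); C=f["img"].reshape(-1,3).astype(int)
    ok=np.isfinite(Q[:,2]); Q=Q[ok]; C=C[ok]
    print("==",n)
    if n in("top","w_rack"):
        s=(Q[:,2]>42)&(Q[:,2]<65)&(np.linalg.norm(Q[:,:2]-(595,-309),axis=1)<68); print("rack",rect(Q[s]),np.median(Q[s][:,2]))
    if n=="w_rack": continue
    z=Q[:,2]
    d=near(Q[(z>112)&(z<120)],(517,177),75); 
    c2,r2=cv2.minEnclosingCircle(np.float32(d[:,:2])); print("disc",len(d),np.median(d[:,2]),"mean",d.mean(0)[:2],c2,r2)
    k=near(Q[(z>150)&(z<170)],(560,160),25); print("knob",k.mean(0) if len(k) else 0,len(k),rect(k) if len(k)>3 else 0)
    dk=(C.max(1)<60)&(z>44)&(z<58)&(abs(Q[:,0]-495)<80)&(abs(Q[:,1]+10)<110); print("plat dark",rect(Q[dk]),np.median(Q[dk][:,2]))
    s=(z>90)&(z<99)&(Q[:,1]<-30)&(abs(Q[:,0]-490)<90)&(Q[:,1]>-120); print("fence top",rect(Q[s]),np.median(Q[s][:,2]))
    s=(z>72)&(z<100)&(Q[:,1]>40)&(Q[:,1]<108)&(abs(Q[:,0]-505)<36); print("jaw",rect(Q[s]),np.median(Q[s][:,2]))
    s=(z>98)&(z<106)&(abs(Q[:,0]-517)<100)&(abs(Q[:,1]-170)<90); print("housing",rect(Q[s]))
    s=(z>22)&(abs(Q[:,0]-500)<120)&(Q[:,1]<45)&(Q[:,1]>-140)&(z<60); print("base half",rect(Q[s]),np.percentile(z[s],[2,50,98]))
E
```

```text
== top
rack (array([ 595.5, -309.3]), array([ 54. , 108.2]), 1.37, 824) 52.12241401004485
disc 1351 116.63050928133794 mean [515.2914652  176.28441101] (517.5054321289062, 176.73684692382812) 57.041221618652344
knob [559.4864548  160.61925591 159.23786831] 49 (array([559.3, 160.7]), array([14.8, 17.7]), 5.12, 49)
plat dark (array([491.8,   1.9]), array([166.1, 107.6]), 82.01, 2093) 51.66775384529137
fence top (array([481.9, -75.4]), array([16. , 88.9]), 81.81, 205) 95.83578697165763
jaw (array([504.3,  82.4]), array([49.3, 73.1]), 83.31, 419) 89.76514462326008
housing (array([516.2, 175.6]), array([110.4, 128.3]), 81.32, 513)
base half (array([489.5, -21.2]), array([153.7, 150.6]), 81.9, 2776) [34.25611404 50.00293836 55.69261914]
== w_rack
rack (array([ 596.7, -311.8]), array([ 56.2, 110.8]), 2.7, 5072) 51.22230587904468
== w_mix
disc 9002 115.83021240525096 mean [516.41000818 172.88048671] (518.07275390625, 174.31198120117188) 57.43114471435547
knob [561.43979813 158.56590092 158.33742633] 499 (array([561.1, 159.7]), array([18.7, 19.4]), 68.45, 499)
plat dark (array([492.9,  -1.1])
[... 364 characters left out ...]
.58132151 50.37650301 52.44131869]
== w_hub
disc 9370 115.94053381635928 mean [514.52568951 174.44364442] (518.431396484375, 174.51304626464844) 57.10639953613281
knob [559.11254283 160.71504269 158.74662637] 352 (array([560.6, 160.9]), array([18.4, 18.2]), 70.96, 352)
plat dark (array([492. ,  -0.8]), array([164. , 108.7]), 81.88, 11092) 50.720966753039164
fence top (array([482., -76.]), array([16.9, 90.7]), 81.31, 1428) 95.37344006957468
jaw (array([504.8,  83.3]), array([52. , 73.1]), 82.56, 2353) 89.53306289444282
housing (array([518.1, 174.3]), array([109.8, 128. ]), 81.56, 2807)
base half (array([490.1, -21.1]), array([153.2, 151.6]), 82.16, 13233) [36.44822442 50.31370894 52.87808845]
```

Three views agree: mixer origin (504.4, 80.2), y axis at 81.8 deg, wheel centre (518.2, 174.6), knob on a 44.6 mm radius, so all match the given sizes. Now the pick and place.

```bash
cat >> h.py <<'E'
U=np.array([np.cos(np.radians(81.8)),np.sin(np.radians(81.8))]); O=np.array([504.4,80.2]); HUB=np.array([518.2,174.6])
E
python3 - <<'E'
from h import *
import pickle
R1=down(np.radians(92)); p=np.array([596.3,-311.])
set_gripper(1.0)
move_ptp([*p,110],R1); move_l([*p,13],velocity=120)
set_gripper(0.0,squeeze=40); print("width",read_gripper_width(),read_finger_force())
move_l([*p,150],velocity=150); print("lifted",read_gripper_width(),read_contact_force())
t=O-89*U; R2=down(np.radians(81.8))
move_ptp([*t,150],R2); dwell(.2); F0=np.array(read_contact_force()); print("F0",F0)
move_l([*t,68],velocity=100)
for z in np.arange(66,60.9,-.7):
    move_l([*t,z],velocity=30); dwell(.1); F=np.array(read_contact_force())-F0
    if F[2]>2: break
print("down",read_eef_pos(),F,read_time_s())
E
```

```text
width 0.6508294685668329 44.76089537143707
lifted 0.6493240202438666 [-0.35023543  0.48890803 -4.27094058]
F0 [ 0.71099359 -0.19694013 -3.18967409]
down [491.85577769  -7.88122769  64.14890922] [-1.17577809  0.93818304  3.35051557] 15.0333
```

```bash
python3 - <<'E'
from h import *
import pickle
set_gripper(1.0)
p=np.array(read_eef_pos()); move_l([p[0],p[1],150],velocity=150); move_l([p[0]-10,p[1]-20,300],down(0.),velocity=250); dwell(.2)
ps=pose(); f=grab_frame("wrist"); save("placed.png",f["img"]); P=cloud(f,ps).reshape(-1,3); C=f["img"].reshape(-1,3).astype(int)
s=(P[:,2]>92)&(P[:,2]<112)&(abs(P[:,0]-492)<60)&(abs(P[:,1]+8)<62)&((C[:,0]-C[:,2]>40)|(P[:,2]>99))
Q=P[s]; (c,sz,a)=cv2.minAreaRect(np.float32(Q[:,:2])); d=np.array(c)-O
print(c,sz,a,np.median(Q[:,2]),"mixer x,y",d@[U[1],-U[0]],d@U,read_time_s())
E
```

```text
(492.1730041503906, -7.713264465332031) (109.6373291015625, 56.53105545043945) 82.50047302246094 101.20454273301834 mixer x,y 0.4369853019094357 -88.7583829297475 17.9917
```

View pics/placed.png

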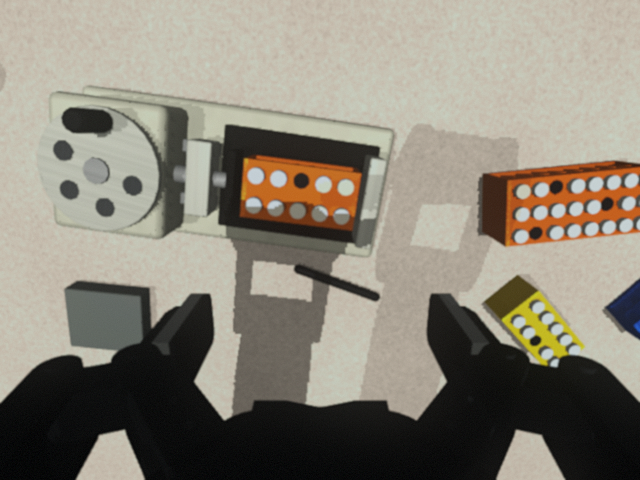

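The rack stands at mixer (0.4, -88.8), within 1 deg of lengthwise and let go. In the picture it sits between the pad (232,180) and the fence (370,205). Now the crank, with a loose cage of fingers turning along with it, and force logging.

```bash
cat > crank.py <<'E'
from h import *
import json,os
PHI0=np.arctan2(160.5-HUB[1],560.6-HUB[0]); RAD=45.; ZT=126.
def tgt(th):
    ph=PHI0-th; return [*(HUB+RAD*np.array([np.cos(ph),np.sin(ph)])),ZT], down(PHI0+np.pi+.2-.9*th)
def force(th,F0,n=5):
    ph=PHI0-th; t=np.array([np.sin(ph),-np.cos(ph)]); r=np.array([np.cos(ph),np.sin(ph)])
    F=np.mean([np.array(read_contact_force()) for _ in range(n)],axis=0)[:2]-F0[:2]
    return -F@t,F@r
def step(th,F0,v=40):
    p,R=tgt(th); move_l(p,R,velocity=v); a=force(th,F0,1)[0]; dwell(.1); b,r=force(th,F0)
    return [round(float(x),3) for x in (th,a,b,r)]
E
python3 - <<'E'
from crank import *
p,R=tgt(0); move_ptp([p[0],p[1],235],R); print("q",np.round(read_q(),2))
move_l(p,R,velocity=120); dwell(.2); F0=np.array(read_contact_force()); print("F0",F0)
set_gripper(0.31,squeeze=40); print(read_gripper_width(),read_finger_force(),np.array(read_contact_force())-F0,read_time_s())
L=[]
for th in np.arange(.08,1.3,.12):
    L.append(step(th,F0)); print(L[-1])
    if L[-1][2]>14: break
json.dump([F0.tolist(),L],open("log.json","w")); print(read_time_s())
E
```

```text
q [ 0.21  0.22  1.21 -0.    1.71 -1.23]
F0 [ 0.31964555  0.22001284 -0.25096602]
0.31467959407119767 0.0 [-1.04859103 -0.98803861 -0.30898973] 22.125
[0.08, 1.291, 1.245, 0.099]
[0.2, 4.884, 4.487, -0.907]
[0.32, 3.636, 3.727, -1.402]
[0.44, 3.206, 2.642, -0.011]
[0.56, 3.035, 2.11, -0.523]
[0.68, 3.512, 3.491, -1.136]
[0.8, 3.66, 1.674, -0.626]
[0.92, 3.36, 2.378, 0.002]
[1.04, 2.6, 1.739, 0.468]
[1.16, 2.038, 1.771, -0.404]
[1.28, 3.589, 2.111, -0.598]
26.3083
```

```bash
python3 - <<'E'
from crank import *
F0,L=json.load(open("log.json")); F0=np.array(F0)
ff=[]
th=L[-1][0]; hot=0
while th<4.1:
    th+= .12 if th<1.75 else .07
    L.append(step(th,F0)); print(L[-1],round(read_finger_force(),2))
    if L[-1][2]>4.8: hot+=1
    else: hot=0
    if hot>=2 or L[-1][2]>7 or len(L)>30: break
json.dump([F0.tolist(),L],open("log.json","w"))
ps=pose(); f=grab_frame("wrist"); save("crank1.png",f["img"]); print(read_time_s())
E
```

```text
[1.4, 2.215, 2.835, -0.8] 1.39
[1.52, 2.884, 2.279, -0.412] 1.4
[1.64, 3.474, 2.531, -0.81] 1.6
[1.76, 3.28, 2.972, -0.823] 1.67
[1.83, 3.545, 4.279, -0.985] 2.5
[1.9, 4.35, 4.128, -1.686] 2.48
[1.97, 5.587, 4.781, -2.342] 2.46
[2.04, 4.342, 4.646, -1.296] 2.47
[2.11, 4.143, 4.701, -2.178] 2.48
[2.18, 4.083, 3.484, -1.554] 2.49
[2.25, 5.319, 4.511, -1.672] 2.52
[2.32, 4.966, 5.127, -2.412] 2.55
[2.39, 4.611, 3.958, -1.637] 2.6
[2.46, 5.047, 4.411, -2.052] 2.64
[2.53, 5.586, 4.892, -3.383] 2.68
[2.6, 4.624, 4.799, -2.449] 2.8
[2.67, 5.572, 5.036, -3.599] 3.15
[2.74, 7.447, 5.746, -3.461] 3.58
32.7917
```

View pics/crank1.png

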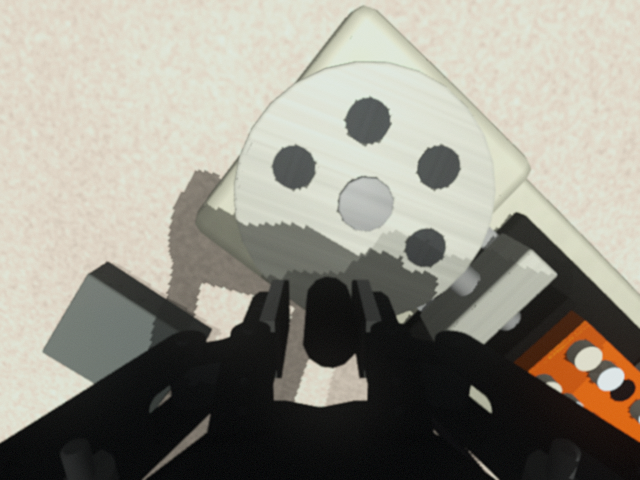

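The wheel turns with the knob caged between the fingers at (325,320), and the jaw (510,290) has closed on the rack (600,370). The pad force shows a clean knee near 2.6 rad, so I continue in small steps.

```bash
python3 - <<'E'
from crank import *
F0,L=json.load(open("log.json")); F0=np.array(F0); th=L[-1][0]
for _ in range(4):
    th+=.07; L.append(step(th,F0)); ff=read_finger_force()
    m=[]
    print(L[-1],round(ff,2))
    if ff>4.8 or L[-1][2]>8.8: break
json.dump([F0.tolist(),L],open("log.json","w")); print(read_time_s())
E
```

```text
[2.81, 6.417, 7.033, -3.522] 4.02
[2.88, 7.975, 7.146, -4.779] 4.45
[2.95, 8.176, 9.423, -4.754] 4.86
33.8417
```

Tangential rise is about 4.3–4.7 N by three estimates (wrist fit, pad force, angle past the knee), so I stop here and release.

```bash
python3 - <<'E'
from h import *
set_gripper(1.0); p=np.array(read_eef_pos()); move_l([p[0],p[1],215],velocity=120)
move_l([490,20,330],down(0.),velocity=200) if ik([490,20,330],down(0.)) is not None else None
dwell(.2)
ps=pose(); f=grab_frame("wrist"); save("end.png",f["img"]); P=cloud(f,ps).reshape(-1,3); C=f["img"].reshape(-1,3).astype(int)
s=(P[:,2]>92)&(P[:,2]<112)&(abs(P[:,0]-492)<60)&(abs(P[:,1]+13)<62)&((C[:,0]-C[:,2]>40)|(P[:,2]>99))
(c,sz,a)=cv2.minAreaRect(np.float32(P[s][:,:2])); d=np.array(c)-O
print(c,sz,a,"mixer x,y",d@[U[1],-U[0]],d@U,read_time_s())
k=P[(P[:,2]>150)&(P[:,2]<165)&(np.linalg.norm(P[:,:2]-HUB,axis=1)<65)]
if len(k): k=k.mean(0)[:2]-HUB; print("knob angle turned",-0.319-np.arctan2(k[1],k[0]),np.linalg.norm(k))
E
```

```text
(490.2088317871094, -14.852493286132812) (112.30620574951172, 56.67836380004883) 81.82044219970703 mixer x,y -0.488845222481851 -96.1047697333766 36.7333
knob angle turned 2.7644414236496413 43.69687073360877
```

View pics/end.png

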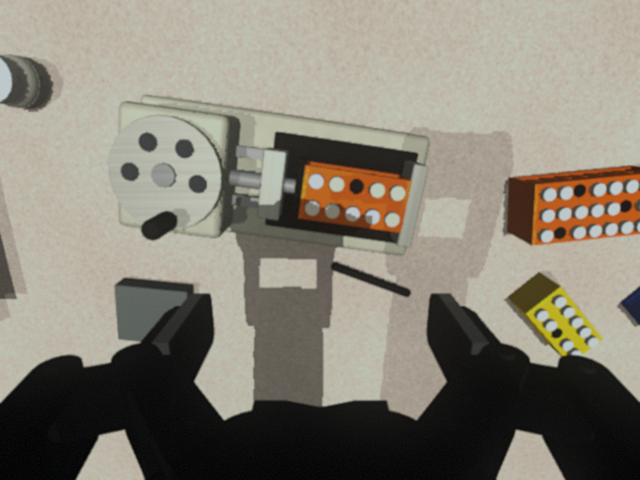

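The rack (355,200) is home against the fence at mixer y about -96. The pad touches it at (292,186), the knob (158,225) is free, and the bystanders in view are where they were.

```bash
python3 -c "
from cell import *
print(finish_job())"
```

```text
the job is handed in; nothing more can be done
None
```

The rack is clamped home against the fence, with the crank wound to about 4.5 N over free running (estimates 4.3 to 4.75 N) and let go; the job is handed in at about 37 s, but no verdict came back.

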